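# Open the dust-filter box: press the snap tab in and push the cover off the filter

### The job

Open the dust-filter box on the bench: press the snap tab in the middle of its top fully in, until it is flush, then push the ribbed cover along its rails, over the tab, until the filter opening is completely uncovered. Leave the cover lying flat on the other half of the box's top, without letting it go over the end. Only press and push: do not lift the cover, and leave everything else on the bench where it is.

Things in the scene. Friction and masses are not known exactly. Their poses are not given: they have to be found in the camera images.
- filter_box: grey dust-filter box fixed to the bench, 320 long (its x) x 140 wide (its y) x 70 high to the deck (its flat top); a 52 dia hose port sticks out 45 mm from its -y side. Origin: centre of its underside, z up; +x is the way the cover slides off. The +x end (x = 160) has no stop, a low wall closes the -x end.
- opening (a point): centre of the mouth of the filter opening, level with the deck, at x = -95 in the box's frame; the opening is 80 (x) x 70 (y), 40 deep, with pleated paper inside, hidden under the seated cover
- deck (a point): point on the deck's surface at x = 80, y = 0 in the box's frame. Runners 3 high (y +-37 to 47) carry the cover along the whole box, between side rails 9 high (inner faces y +-47). At x -155 to -45 lips over the rails (from y +-41 outward, top 16 above the deck) hold the seated cover down.
- cover: loose white plastic plate, 110 (x) x 90 (y) x 6 thick, 0.11 to 0.23 kg, axes as the box's; origin: centre of its underside. A push rib stands across it: 60 along y, 12 thick (x -18 to -6), top 24 above the underside. Seated at x = -95, z = 73 in the box's frame; the opening is uncovered once x is past 0; past x = 155 it tips over the end.
- tab (a joint): snap tab's travel in m: 0 fully out (top 10 mm above the deck), 0.010 fully in (flush with the deck). It starts at 0 to 0.002. It goes straight down at about 4 to 5 N and stays where it is left (no spring return). The cover is blocked until it is past about 0.007.
- tab_top (a point): centre of the top face of the snap tab, a black ribbed block 36 long (box x) x 32 wide (box y), at x = -19, y = 0 in the box's frame, just ahead (+x) of the seated cover's edge with a 3 mm gap
- glue_bottle: bystander: white glue bottle, 60 dia x 150 high; origin: centre of underside
- putty_tin: bystander: tin of putty, 64 dia x 60 high; origin: centre of underside
- tape_roll: bystander: roll of tape lying flat, 90 dia x 24 high; origin: centre of underside
- sanding_block: bystander: cork sanding block, 100 x 55 x 35 high; origin: centre of underside
- offcut: bystander: wooden offcut, 130 x 45 x 22 high; origin: centre of underside
- knife: bystander: utility knife lying flat, 145 x 22 x 14 high; origin: underside, about its middle
There are look-alikes about, which are no part of the job. Of the things that look like the cover, the middle-sized one is meant.

How it is judged:
By the outcome, as a careful person would: the job done as asked, in the order asked, and still so for the second after the job is handed in, with the robot touching nothing.
It also fails if it takes over 38 s, if anything falls off the work surface, if the arm or the gripper's body presses on something with over 40 N, if the wrist force passes 120 N, or if a joint passes its speed limit or range.

### The arm

A 6-joint arm with a two-finger parallel gripper is mounted at the origin on the work surface. World frame = base frame: x ahead of the robot, y to its left, z up, the work surface at z = 0. Lengths are in m, angles in rad, forces in N, time in s.
With the tool pointing down it reaches from about 0.3 to 0.75 m from the base axis. Payload 8.5 kg.
Tool frame: the origin (TCP) lies at the very end of the fingers, on their centre line; the grasp point (between the pads) lies ctrl.grip_point_offset behind it (ctrl.grip_point_offset is the distance from the TCP to the grasp point, in m); z points along the fingers, y is the direction in which the jaws open and shut (so a half turn about z gives the same grasp; the last joint's range is limited). The gripper opens to 85 mm and grips with 20 to 120 N. Pads are 22 mm wide; open, the fingers measure 114 mm over their backs; the gripper's body (76 mm by 85 mm) begins 54 mm behind the grasp point. The pads swing forward as they close: fully open they stand 13 mm farther back than shut.
Start: joints at [0.922, 0.381, 1.297, -0, 1.464, -0.215], TCP at [0.231, 0.499, 0.231] pointing down, gripper open.
Joint ranges: [-3.11, 3.11], [-0.89, 2.33], [0.22, 2.48], [-1.42, 4.56], [0.17, 2.85], [-2.88, 2.88]. Speed limits (rad/s): [2.39, 2.39, 3.14, 3.14, 3.14, 3.14].

### API

Orientations are given as a unit quaternion [x, y, z, w].
In Python, from workcell import ctrl, grab_frame gives the robot as it stands. The module is installed in compiled form; this text tells all that it offers.
- The arm moves only by the shell command python3 -m jog 'ROWS' [FORCE]. ROWS is JSON, a list of rows, each an object with "rotation": the turn, a rotation vector about the tool's x, y, z in rad, a list of three; "dp": the shift along the tool's x, y, z in m, a list of three; "jaw": the opening, from 0 (shut) to 1 (fully open). A call has 1 to 5 rows; each row is the pose to reach, as a shift and turn from the pose commanded when the call began, along the tool's axes at that moment; what a row does not reach only later rows make up. A row lasts 1/10 s, in which the tool goes at most 50 mm and 8.59 degrees, less where a joint would pass 70% of its speed; a pose out of reach is approached as far as the arm can. A call with a gripper value outside its range is refused whole. The fingers move at their own pace and stop on an object; FORCE is the grip in N (left out, the last holds). Time passes only in rows, so rows that repeat a pose let the fingers close. It gives the time, the measured TCP pose, the force and the opening at its end, in the units of the state.
- ctrl.get_state(): the state, without advancing time (a new reading comes with each control period).
- grab_frame(name): name is "side" or "top"; returns a dict with "color" (420x560x3 uint8, blue, green, red), "vfov" (degrees; the focal length in pixels is half the picture's height over the tangent of half this angle, whatever the lens; pixels are square), "cx", "cy" (the principal point, pixels), "k1" (the pictures are not rectified: a ray, as slopes to the right and down, at radius r is drawn at 1 + k1 r^2 times it, then the intrinsics apply), "eye" and "rotation" of the camera in the world. Camera axes: x right, y down, z forward; pixel columns grow to the right and rows downward; lengths in m; the calibration is good to about 2 mm. A picture is of the moment at which its call begins. There is no depth.
- ctrl.job_done(): hands the job in, once; it reports no verdict.
The state is a dict: "time": time; "joints": joint angles; "dq": joint speeds; "joint_efforts": joint torques, N m; "tool_pos": TCP position; "tool_rot": TCP orientation; "ft_force": force on the tool from outside, world axes, zero at the start; "ft_torque": the same for the moment, N m; "grip_width": finger opening in m.
Only numpy, scipy, OpenCV 4.12 (cv2) and the standard library are available. Lean on these libraries where they do the work, as an engineer would, in place of code of your own. Each camera call takes 0.05 s, during which the arm holds its last target.

## Working session

There is one attempt and no reset: what is moved stays moved. The work goes in short steps, Python scripts to look and compute and a shell command to move; the robot and the scene stay as the last step left them, time stands still between calls to the robot, and variables do not carry over. Pictures are saved under pics/ and viewed, and the job is handed in when it is done.

```bash
mkdir -p pics
python3 - <<'E'
from workcell import ctrl, grab_frame
import cv2
for n in("side","top"):
    f=grab_frame(n); cv2.imwrite(f"pics/{n}0.png",f["color"])
    print(n,{k:v for k,v in f.items() if k!="color"})
print(ctrl.get_state(), ctrl.grip_point_offset)
E
```

```text
side {'vfov': 50.830681371569966, 'cx': 285.19055856650164, 'cy': 208.9882082292536, 'k1': 0.04877779017987486, 'eye': array([-0.11214778, -0.59279214,  0.73684049]), 'rotation': array([ 0.82972668, -0.34653018,  0.17935266, -0.39912792])}
top {'vfov': 53.397767156861526, 'cx': 269.3855475205158, 'cy': 214.77598665724372, 'k1': -0.04323800281400693, 'eye': array([ 0.34574692, -0.00451539,  1.12017405]), 'rotation': array([-0.70265137,  0.70632564, -0.06303939,  0.05840529])}
{'time': 0.1, 'joints': array([ 9.21674030e-01,  3.81140561e-01,  1.29818780e+00,  1.35530428e-05,
        1.46359006e+00, -2.15302713e-01]), 'dq': array([-0.00056861, -0.00218598, -0.00170183,  0.00053171, -0.00082811,
        0.00165429]), 'joint_efforts': array([ 3.76102413e-03, -4.49215078e+01, -2.31657404e+01, -1.82357580e-04,
        3.63338258e-03, -7.12020915e-05]), 'tool_pos': array([0.23102161, 0.49883364, 0.23076615]), 'tool_rot': array([ 2.15213525e-01,  9.76566792e-01, -5.99105247e-04, -2.83787634e-04]), 'ft_force': array([-0.86488047,  0.95270898,  0.42837815]), 'ft_torque': array([-0.0004429 , -0.0088671 , -0.03373617]), 'grip_width': 0.08527415558888674} 0.0187
```

View pics/top0.png

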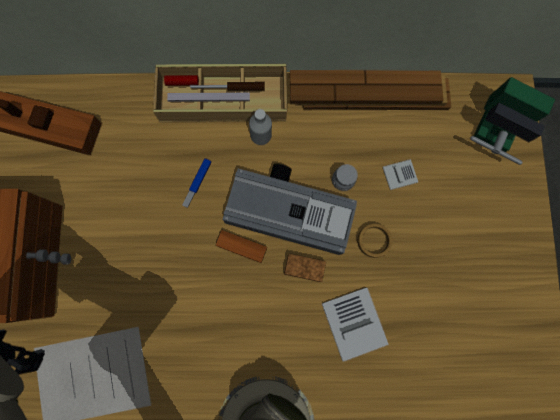

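View pics/side0.png

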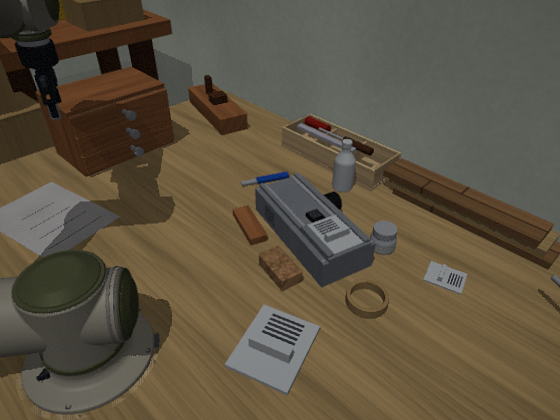

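```bash
cat > h.py <<'E'
import numpy as np, cv2
from scipy.spatial.transform import Rotation as R
def K(f):
    F=f["color"].shape[0]/2/np.tan(np.radians(f["vfov"]/2)); return np.array([[F,0,f["cx"]],[0,F,f["cy"]],[0,0,1]]),np.array([f["k1"],0,0,0.])
def ray(f,px):
    k,d=K(f); u=cv2.undistortPoints(np.array(px,float).reshape(-1,1,2),k,d)[:,0]
    r=np.c_[u,np.ones(len(u))]; return R.from_quat(f["rotation"]).apply(r)
def onz(f,px,z):
    r=ray(f,px); return f["eye"]+r*((z-f["eye"][2])/r[:,2])[:,None]
def proj(f,P):
    k,d=K(f); c=R.from_quat(f["rotation"]).inv().apply(np.atleast_2d(P)-f["eye"])
    return cv2.projectPoints(c,np.zeros(3),np.zeros(3),k,d)[0][:,0]
E
python3 - <<'E'
import cv2
t=cv2.imread("pics/top0.png")[155:265,210:370]; s=cv2.imread("pics/side0.png")[165:285,240:385]
cv2.imwrite("pics/top0c.png",cv2.convertScaleAbs(cv2.resize(t,None,fx=5,fy=5,interpolation=2),alpha=1.5))
cv2.imwrite("pics/side0c.png",cv2.convertScaleAbs(cv2.resize(s,None,fx=4.9,fy=4.9,interpolation=2),alpha=1.5))
E
```

```text
(no output)
```

View pics/top0c.png

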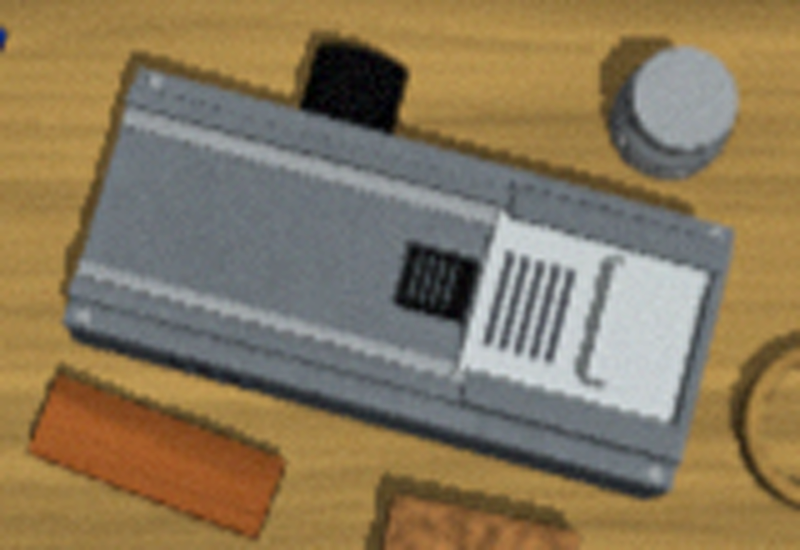

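View pics/side0c.png

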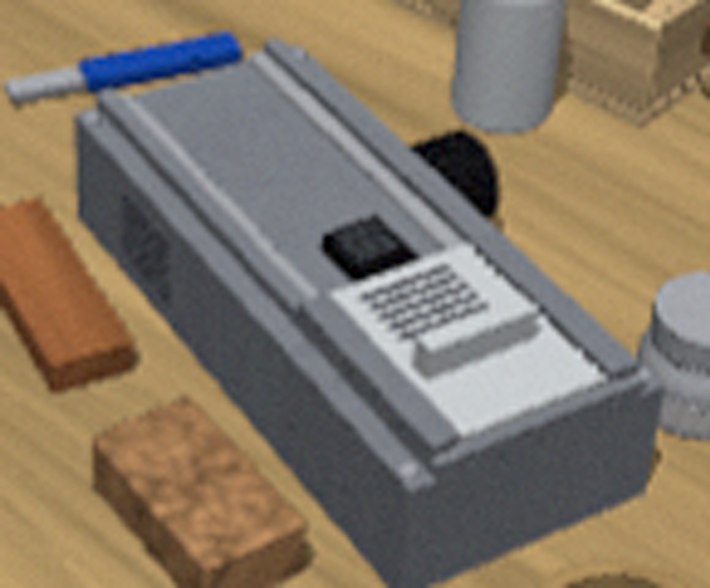

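Run:
```python
from workcell import ctrl, grab_frame
from h import *
f=grab_frame("top"); s=grab_frame("side")
T=lambda a:np.array(a)/5+[210,155]-0.4; S=lambda a:np.array(a)/4.9+[240,165]-0.4
def fit(B,W,name):
    B=np.array(B,float);W=W[:,:2]; b=B-B.mean(0);w=W-W.mean(0)
    a=np.arctan2((b[:,0]*w[:,1]-b[:,1]*w[:,0]).sum(),(b*w).sum()); c,s_=np.cos(a),np.sin(a); M=np.array([[c,-s_],[s_,c]])
    o=W.mean(0)-M@B.mean(0); print(name,"yaw",np.degrees(a).round(2),"o",o.round(4),"res mm",(1000*(W-B@M.T-o)).round(1).tolist())
# cover corners: box +x left, +y = image down
cov=[[-.040,-.041],[-.040,.041],[-.150,-.041],[-.150,.041]]
fit(cov,onz(f,T([[500,213],[460,372],[710,270],[668,420]]),.079),"cover top")
fit([[.16,-.07],[.16,.07],[-.16,.07],[-.16,-.07]],onz(f,T([[135,57],[70,322],[668,492],[735,233]]),.079),"box top")
tab=onz(f,T([[410,242],[395,300]]),.080)
fit([[-.001,-.016],[-.001,.016]],tab,"tab top")
fit([[-.001,-.016],[-.001,.016],[-.037,-.016]],onz(s,S([[375,213],[325,238],[417,252]]),.080),"tab side")
fit([[-.040,-.041],[-.040,.041],],onz(s,S([[472,248],[333,293]]),.079),"cover side")
fit([[.16,-.07],[.16,.07],[-.16,.07],[-.16,-.07]],onz(s,S([[270,42],[78,118],[400,488],[660,380]]),.079),"box side")
# rib top both views z=.097
fit([[-.101,-.03],[-.101,.03],[-.113,.03],[-.113,-.03]],onz(s,S([[525,308],[418,343],[428,358],[540,320]]),.097),"rib side")
fit([[-.101,-.03],[-.101,.03]],onz(f,T([[612,258],[583,378]]),.097),"rib top")
```

```text
cover top yaw 74.78 o [ 0.5419 -0.0648] res mm [[0.6, -0.7], [-2.0, -0.2], [-0.6, -0.9], [2.0, 1.8]]
box top yaw 73.65 o [ 0.5402 -0.0636] res mm [[2.5, 1.9], [-1.8, -5.8], [0.8, 1.7], [-1.6, 2.1]]
tab top yaw 74.95 o [ 0.5418 -0.0635] res mm [[-0.5, 0.1], [0.5, -0.1]]
tab side yaw 79.52 o [ 0.5387 -0.0663] res mm [[1.0, 0.2], [0.1, -1.5], [-1.1, 1.3]]
cover side yaw 71.42 o [ 0.5451 -0.07  ] res mm [[-2.1, 0.7], [2.1, -0.7]]
box side yaw 75.4 o [ 0.5281 -0.0693] res mm [[-5.6, 3.7], [5.6, -10.8], [-0.1, 5.1], [0.1, 2.1]]
rib side yaw 70.98 o [ 0.5402 -0.0721] res mm [[-2.0, -0.4], [1.3, -1.2], [0.6, 0.6], [0.1, 1.0]]
rib top yaw 74.91 o [ 0.5405 -0.0628] res mm [[1.3, -0.3], [-1.3, 0.3]]
```

```bash
cat >> h.py <<'E'
YAW=np.radians(74.6); O=np.array([.541,-.0645,0])
def b2w(p): 
    return R.from_euler('z',YAW).apply(np.atleast_2d(p))+O
def w2b(p):
    return R.from_euler('z',-YAW).apply(np.atleast_2d(p)-O)
def overlay(f,name,box,sc,covx=-.095):
    x0,y0,x1,y1=box
    im=cv2.convertScaleAbs(cv2.resize(f["color"][y0:y1,x0:x1],None,fx=sc,fy=sc,interpolation=2),alpha=1.5)
    def rect(a,b,c,d,z,col):
        p=proj(f,b2w([[a,c,z],[b,c,z],[b,d,z],[a,d,z]])); p=(p+.5-[x0,y0])*sc
        cv2.polylines(im,[np.int32(p)],True,col,1)
    rect(-.16,.16,-.07,.07,.079,(0,255,0)); rect(-.16,.16,-.07,.07,0,(0,255,0))
    rect(covx-.055,covx+.055,-.041,.041,.079,(0,0,255)); rect(covx-.018,covx-.006,-.03,.03,.097,(255,0,255))
    rect(-.037,-.001,-.016,.016,.08,(255,255,0))
    cv2.imwrite(name,im)
E
python3 - <<'E'
from workcell import grab_frame
from h import *
overlay(grab_frame("top"),"pics/t1.png",(210,155,370,265),5)
overlay(grab_frame("side"),"pics/s1.png",(240,165,385,285),4.9)
E
```

```text
(no output)
```

View pics/t1.png

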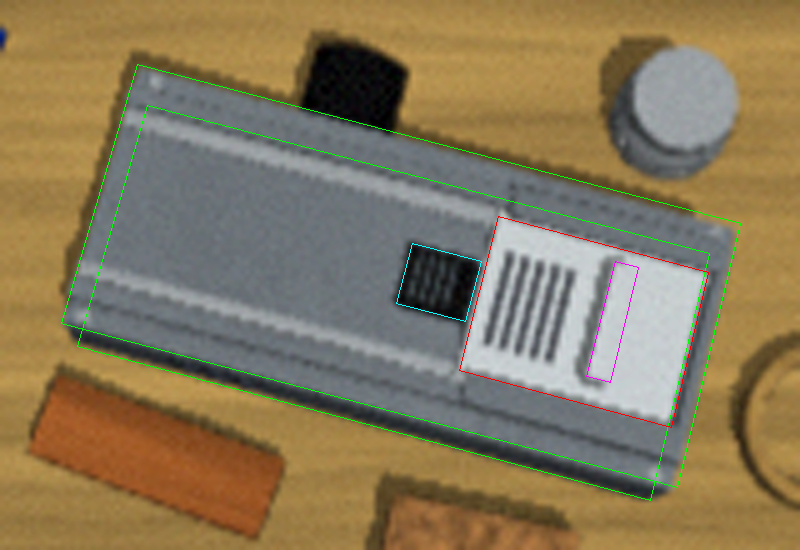

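View pics/s1.png

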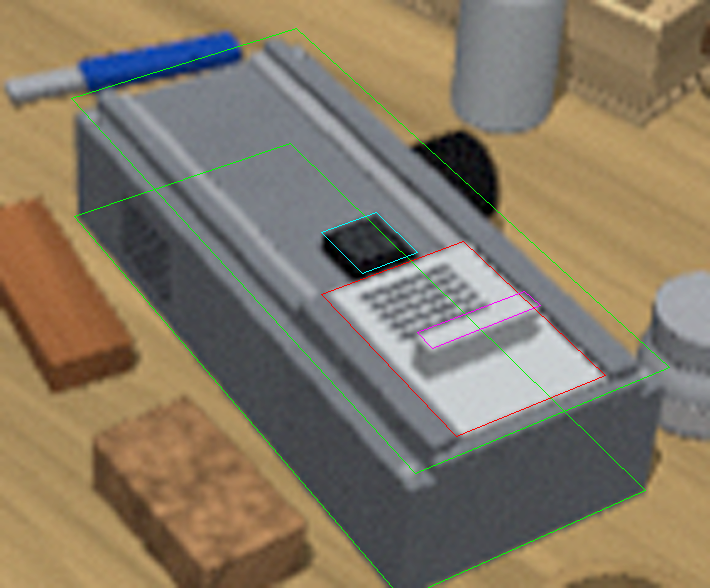

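```bash
cat >> h.py <<'E'
def delta(bp):
    "tool-frame shift/turn to put TCP at box-frame point bp, tool x = box x, pointing down; also present state"
    from workcell import ctrl
    s=ctrl.get_state(); Rt=R.from_quat(s["tool_rot"])
    x=b2w([1,0,0])[0]-O; z=np.array([0,0,-1.]); G=R.from_matrix(np.c_[x,np.cross(z,x),z])
    print("t",round(s["time"],2),"box pos",w2b(s["tool_pos"]).round(4),"F",s["ft_force"].round(1),"grip",round(s["grip_width"],3))
    if bp is not None: print("dp",Rt.inv().apply(b2w(bp)[0]-s["tool_pos"]).round(4),"rot",(Rt.inv()*G).as_rotvec().round(4))
E
python3 - <<'E'
from h import *
delta([-.018,0,.2])
E
```

```text
t 0.3 box pos [[0.4609 0.4484 0.2311]] F [ 0.2 -0.3  0.2] grip 0.086
dp [-0.521  -0.3988  0.0313] rot [-4.0000e-04  2.0000e-04  1.4057e+00]
```

```bash
python3 -m jog '[{"rotation":[0,0,0.1],"dp":[-0.036,-0.027,0],"jaw":0},{"rotation":[0,0,0.2],"dp":[-0.072,-0.055,0],"jaw":0},{"rotation":[0,0,0.3],"dp":[-0.108,-0.082,0],"jaw":0},{"rotation":[0,0,0.4],"dp":[-0.143,-0.11,0],"jaw":0},{"rotation":[0,0,0.5],"dp":[-0.179,-0.137,0],"jaw":0}]' 20
python3 -c "
from h import *
delta([-.018,0,.2])"
```

```text
time: 0.8
tool_pos: [0.3363, 0.2979, 0.2314]
tool_rot: [0.452, 0.892, 0.0, 0.0]
ft_force: [0.4, 0.3, 0.6]
grip_width: 0.0126
t 0.8 box pos [[0.295  0.2935 0.2314]] F [0.4 0.3 0.6] grip 0.013
dp [-0.4244 -0.0636  0.0314] rot [ 3.000e-04 -0.000e+00  9.021e-01]
```

```bash
python3 -m jog '[{"rotation":[0,0,0.1],"dp":[-0.044,-0.006,0],"jaw":0},{"rotation":[0,0,0.2],"dp":[-0.088,-0.013,0],"jaw":0},{"rotation":[0,0,0.3],"dp":[-0.132,-0.02,0],"jaw":0},{"rotation":[0,0,0.4],"dp":[-0.176,-0.026,0],"jaw":0},{"rotation":[0,0,0.5],"dp":[-0.22,-0.033,0],"jaw":0}]'
python3 -c "
from h import *
delta([-.018,0,.2])"
```

```text
time: 1.3
tool_pos: [0.4409, 0.1012, 0.2315]
tool_rot: [0.659, 0.752, 0.0, 0.0]
ft_force: [1.5, 1.0, 1.0]
grip_width: 0.0001
t 1.3 box pos [[0.1332 0.1405 0.2315]] F [1.5 1.  1. ] grip 0.0
dp [-0.1941  0.0702  0.0315] rot [ 4.000e-04 -1.000e-04  4.015e-01]
```

```bash
python3 -m jog '[{"rotation":[0,0,0.1],"dp":[-0.042,0.015,0],"jaw":0},{"rotation":[0,0,0.2],"dp":[-0.084,0.03,0],"jaw":0},{"rotation":[0,0,0.3],"dp":[-0.126,0.045,0],"jaw":0},{"rotation":[0,0,0.4],"dp":[-0.168,0.06,0.015],"jaw":0},{"rotation":[0,0,0.401],"dp":[-0.194,0.07,0.031],"jaw":0}]'
python3 -m jog '[{"rotation":[0,0,0],"dp":[0,0,0],"jaw":0},{"rotation":[0,0,0],"dp":[0,0,0],"jaw":0}]'
python3 -c "
from h import *
delta([-.018,0,.1])"
```

```text
time: 1.8
tool_pos: [0.5373, -0.0825, 0.2]
tool_rot: [0.795, 0.606, 0.0, 0.001]
ft_force: [-0.4, 0.6, -1.0]
grip_width: -0.0
time: 2.0
tool_pos: [0.5359, -0.0796, 0.2]
tool_rot: [0.794, 0.608, -0.0, -0.001]
ft_force: [-0.7, 0.4, -0.1]
grip_width: 0.0
t 2.0 box pos [[-0.0159  0.0009  0.2   ]] F [-0.7  0.4 -0.1] grip 0.0
dp [-0.0021  0.001   0.1   ] rot [-0.0012 -0.0003  0.0042]
```

```bash
python3 -m jog '[{"rotation":[0,0,0.004],"dp":[-0.002,0.001,0.04],"jaw":0},{"rotation":[0,0,0.004],"dp":[-0.002,0.001,0.075],"jaw":0},{"rotation":[0,0,0.004],"dp":[-0.002,0.001,0.105],"jaw":0},{"rotation":[0,0,0.004],"dp":[-0.002,0.001,0.105],"jaw":0}]'
python3 - <<'E'
from workcell import grab_frame
from h import *
delta([-.018,0,.07])
overlay(grab_frame("top"),"pics/t2.png",(210,155,370,265),5)
f=grab_frame("side");cv2.imwrite("pics/s2.png",cv2.convertScaleAbs(cv2.resize(f["color"][165:285,240:385],None,fx=4.9,fy=4.9,interpolation=2),alpha=1.5))
E
```

```text
time: 2.4
tool_pos: [0.5348, -0.0801, 0.0931]
tool_rot: [0.795, 0.607, -0.002, -0.003]
ft_force: [-0.7, 0.0, 1.7]
grip_width: 0.0
t 2.4 box pos [[-0.0166  0.0019  0.0931]] F [-0.7  0.   1.7] grip 0.0
dp [-0.0014  0.002   0.0231] rot [-0.006  -0.0007  0.0023]
```

View pics/s2.png

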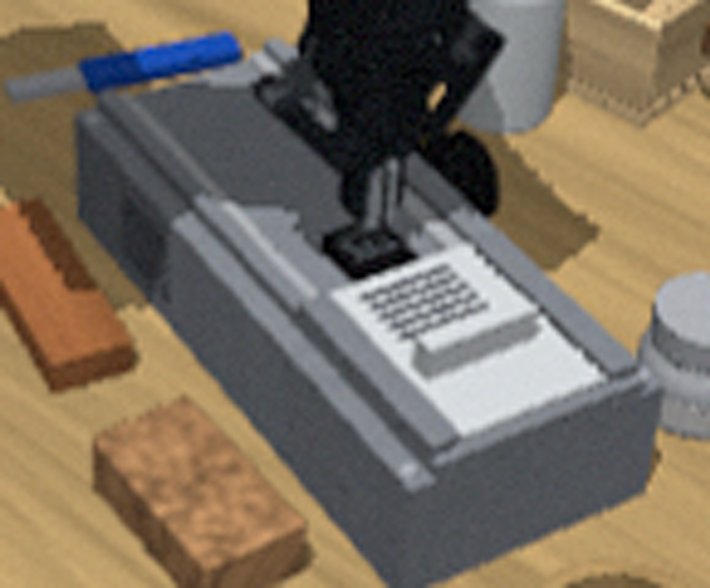

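View pics/t2.png

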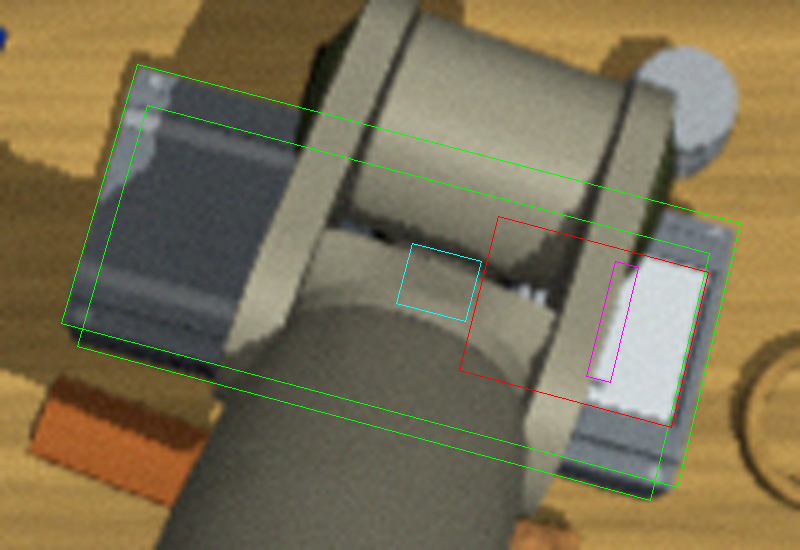

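```bash
python3 -m jog '[{"rotation":[0,0,0],"dp":[-0.0015,0.002,0.006],"jaw":0},{"rotation":[0,0,0],"dp":[-0.0015,0.002,0.011],"jaw":0},{"rotation":[0,0,0],"dp":[-0.0015,0.002,0.015],"jaw":0},{"rotation":[0,0,0],"dp":[-0.0015,0.002,0.015],"jaw":0}]'
python3 -m jog '[{"rotation":[0,0,0],"dp":[0,0,0.0015],"jaw":0},{"rotation":[0,0,0],"dp":[0,0,0.003],"jaw":0},{"rotation":[0,0,0],"dp":[0,0,0.0045],"jaw":0},{"rotation":[0,0,0],"dp":[0,0,0.0045],"jaw":0}]'
python3 -c "
from h import *
delta([-.018,0,.07])"
```

```text
time: 2.9
tool_pos: [0.538, -0.0837, 0.0801]
tool_rot: [0.795, 0.606, -0.0, -0.0]
ft_force: [0.4, -0.5, 0.5]
grip_width: -0.0001
time: 3.3
tool_pos: [0.5382, -0.0838, 0.0758]
tool_rot: [0.795, 0.606, 0.0, 0.0]
ft_force: [0.5, 0.2, 1.7]
grip_width: -0.0001
t 3.3 box pos [[-0.0193 -0.0024  0.0758]] F [0.5 0.2 1.7] grip -0.0
dp [ 0.0014 -0.0024  0.0058] rot [0.0002 0.     0.0008]
```

```bash
python3 -m jog '[{"rotation":[0,0,0],"dp":[0,-0.001,0.001],"jaw":0},{"rotation":[0,0,0],"dp":[0,-0.002,0.002],"jaw":0},{"rotation":[0,0,0],"dp":[0,-0.002,0.002],"jaw":0}]'
python3 -m jog '[{"rotation":[0,0,0],"dp":[0,0,0.001],"jaw":0},{"rotation":[0,0,0],"dp":[0,0,0.002],"jaw":0},{"rotation":[0,0,0],"dp":[0,0,0.002],"jaw":0}]'
python3 -m jog '[{"rotation":[0,0,0],"dp":[0,0,0.001],"jaw":0},{"rotation":[0,0,0],"dp":[0,0,0.001],"jaw":0}]'
python3 -c "
from h import *
delta([-.018,0,.07])"
```

```text
time: 3.6
tool_pos: [0.5366, -0.0835, 0.074]
tool_rot: [0.795, 0.606, 0.0, 0.001]
ft_force: [2.6, -0.0, 3.7]
grip_width: 0.0
time: 3.9
tool_pos: [0.5362, -0.0833, 0.0717]
tool_rot: [0.795, 0.606, -0.0, 0.0]
ft_force: [2.8, -0.3, 3.4]
grip_width: -0.0001
time: 4.1
tool_pos: [0.5361, -0.0833, 0.0707]
tool_rot: [0.795, 0.606, -0.0, -0.0]
ft_force: [2.3, -0.4, 3.5]
grip_width: -0.0003
t 4.1 box pos [[-0.0194 -0.0003  0.0707]] F [ 2.3 -0.4  3.5] grip -0.0
dp [ 0.0014 -0.0003  0.0007] rot [-0.0004  0.      0.0008]
```

Tab is moving at about 3.5 N. I continue until the force jumps at the end stop.

```bash
python3 -m jog '[{"rotation":[0,0,0],"dp":[0,0,0.0007],"jaw":0},{"rotation":[0,0,0],"dp":[0,0,0.0007],"jaw":0}]'
python3 -m jog '[{"rotation":[0,0,0],"dp":[0,0,0.0005],"jaw":0},{"rotation":[0,0,0],"dp":[0,0,0.0005],"jaw":0}]'
python3 -c "
from h import *
delta([-.018,0,.07])"
```

```text
time: 4.3
tool_pos: [0.5361, -0.0832, 0.0701]
tool_rot: [0.795, 0.606, -0.0, -0.0]
ft_force: [1.2, -0.7, 3.4]
grip_width: 0.0003
time: 4.5
tool_pos: [0.5361, -0.0833, 0.0701]
tool_rot: [0.795, 0.606, -0.0, 0.0]
ft_force: [-0.5, -0.7, 9.2]
grip_width: -0.0003
t 4.5 box pos [[-0.0194 -0.0003  0.0701]] F [-0.5 -0.7  9.2] grip -0.0
dp [ 0.0014 -0.0003  0.0001] rot [0.0001 0.0002 0.0008]
```

```bash
python3 -m jog '[{"rotation":[0,0,0],"dp":[0,0,0.0005],"jaw":0},{"rotation":[0,0,0],"dp":[0,0,0.0005],"jaw":0}]'
python3 -m jog '[{"rotation":[0,0,0],"dp":[0,0,-0.02],"jaw":0},{"rotation":[0,0,0],"dp":[0,0,-0.05],"jaw":0},{"rotation":[0,0,0],"dp":[-0.04,0,-0.06],"jaw":0},{"rotation":[0,0,0],"dp":[-0.08,0,-0.06],"jaw":0},{"rotation":[0,0,0],"dp":[-0.112,0,-0.06],"jaw":0}]'
python3 -m jog '[{"rotation":[0,0,0],"dp":[0,0,0],"jaw":0},{"rotation":[0,0,0],"dp":[0,0,0],"jaw":0}]'
python3 - <<'E'
from workcell import grab_frame
from h import *
delta([-.13,0,.084])
f=grab_frame("side");cv2.imwrite("pics/s3.png",cv2.convertScaleAbs(cv2.resize(f["color"][165:285,240:385],None,fx=4.9,fy=4.9,interpolation=2),alpha=1.5))
E
```

```text
time: 4.7
tool_pos: [0.5361, -0.0832, 0.07]
tool_rot: [0.795, 0.606, 0.0, 0.0]
ft_force: [-1.6, -0.7, 13.5]
grip_width: 0.0001
time: 5.2
tool_pos: [0.5052, -0.1922, 0.1287]
tool_rot: [0.795, 0.606, -0.0, -0.001]
ft_force: [0.6, -0.2, -0.3]
grip_width: -0.0007
time: 5.4
tool_pos: [0.5057, -0.191, 0.1284]
tool_rot: [0.796, 0.606, -0.0, -0.001]
ft_force: [0.0, 0.0, -0.0]
grip_width: 0.0001
t 5.4 box pos [[-0.1313  0.0004  0.1284]] F [ 0.  0. -0.] grip 0.0
dp [0.0013 0.0005 0.0444] rot [-0.0026 -0.0011 -0.0005]
```

View pics/s3.png

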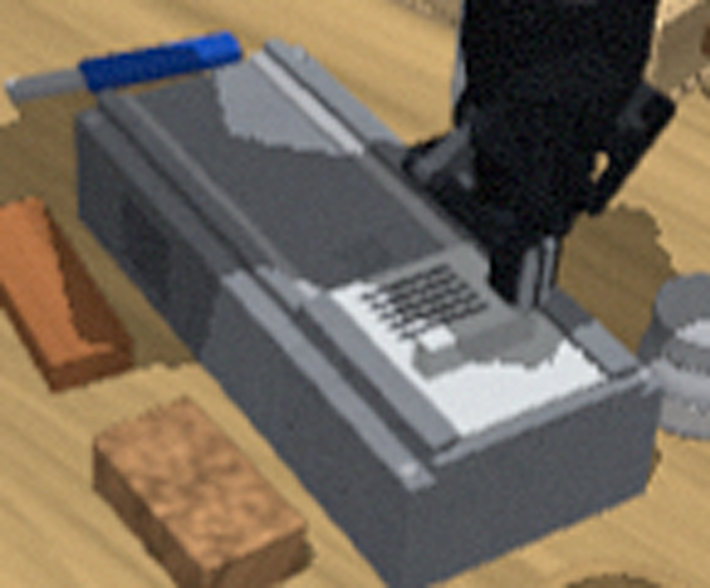

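```bash
python3 -m jog '[{"rotation":[0,0,0],"dp":[0,0,0.015],"jaw":0},{"rotation":[0,0,0],"dp":[0,0,0.03],"jaw":0},{"rotation":[0,0,0],"dp":[0,0,0.038],"jaw":0},{"rotation":[0,0,0],"dp":[0,0,0.043],"jaw":0},{"rotation":[0,0,0],"dp":[0,0,0.043],"jaw":0}]'
python3 - <<'E'
from workcell import grab_frame
from h import *
delta([-.13,0,.084])
f=grab_frame("side");cv2.imwrite("pics/s4.png",cv2.convertScaleAbs(cv2.resize(f["color"][165:285,240:385],None,fx=4.9,fy=4.9,interpolation=2),alpha=1.5))
E
```

```text
time: 5.95
tool_pos: [0.5065, -0.1907, 0.0857]
tool_rot: [0.795, 0.607, -0.0, -0.001]
ft_force: [-0.6, -0.3, 0.8]
grip_width: -0.0001
t 5.95 box pos [[-0.1308 -0.0002  0.0857]] F [-0.6 -0.3  0.8] grip -0.0
dp [ 0.0008 -0.0002  0.0017] rot [-0.0011 -0.0004  0.0015]
```

View pics/s4.png

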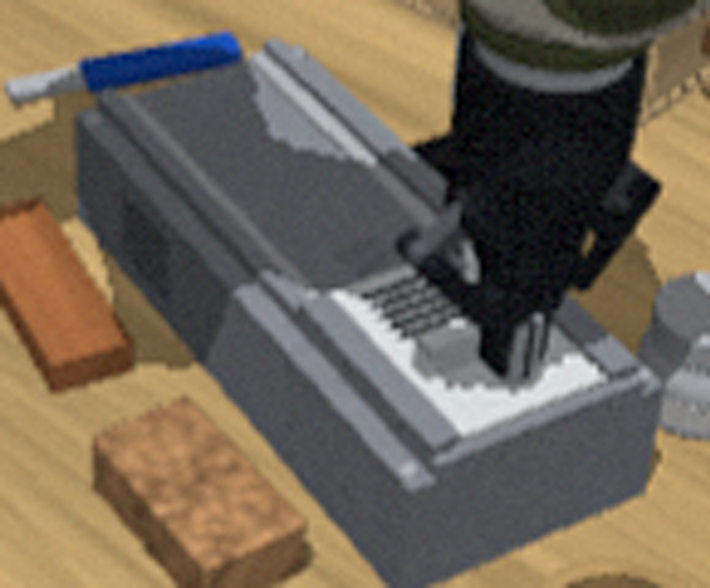

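```bash
python3 -m jog '[{"rotation":[0,0,0],"dp":[0.004,0,0],"jaw":0},{"rotation":[0,0,0],"dp":[0.008,0,0],"jaw":0},{"rotation":[0,0,0],"dp":[0.012,0,0],"jaw":0},{"rotation":[0,0,0],"dp":[0.016,0,0],"jaw":0},{"rotation":[0,0,0],"dp":[0.02,0,0],"jaw":0}]'
python3 -m jog '[{"rotation":[0,0,0],"dp":[0.005,0,0],"jaw":0},{"rotation":[0,0,0],"dp":[0.01,0,0],"jaw":0},{"rotation":[0,0,0],"dp":[0.015,0,0],"jaw":0},{"rotation":[0,0,0],"dp":[0.02,0,0],"jaw":0},{"rotation":[0,0,0],"dp":[0.025,0,0],"jaw":0}]'
python3 - <<'E'
from workcell import grab_frame
from h import *
delta([.03,0,.085])
f=grab_frame("side");cv2.imwrite("pics/s5.png",cv2.convertScaleAbs(cv2.resize(f["color"][165:285,240:385],None,fx=4.9,fy=4.9,interpolation=2),alpha=1.5))
E
```

```text
time: 6.5
tool_pos: [0.512, -0.1717, 0.0863]
tool_rot: [0.795, 0.606, 0.0, 0.0]
ft_force: [-1.6, -2.1, 0.5]
grip_width: -0.0003
time: 7.0
tool_pos: [0.5186, -0.1474, 0.0861]
tool_rot: [0.795, 0.606, -0.0, -0.0]
ft_force: [-0.4, -1.7, 1.1]
grip_width: -0.0002
t 7.0 box pos [[-0.0859 -0.0004  0.0861]] F [-0.4 -1.7  1.1] grip -0.0
dp [ 0.1159 -0.0003  0.0011] rot [-0.      0.      0.0008]
```

View pics/s5.png

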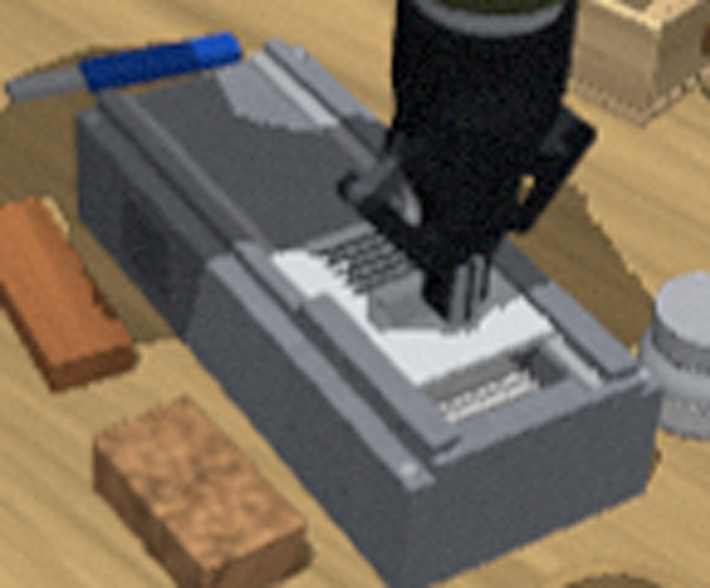

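```bash
python3 -m jog '[{"rotation":[0,0,0],"dp":[0.006,0,0],"jaw":0},{"rotation":[0,0,0],"dp":[0.012,0,0],"jaw":0},{"rotation":[0,0,0],"dp":[0.018,0,0],"jaw":0},{"rotation":[0,0,0],"dp":[0.024,0,0],"jaw":0},{"rotation":[0,0,0],"dp":[0.03,0,0],"jaw":0}]'
python3 -m jog '[{"rotation":[0,0,0],"dp":[0.006,0,0],"jaw":0},{"rotation":[0,0,0],"dp":[0.012,0,0],"jaw":0},{"rotation":[0,0,0],"dp":[0.018,0,0],"jaw":0},{"rotation":[0,0,0],"dp":[0.024,0,0],"jaw":0},{"rotation":[0,0,0],"dp":[0.03,0,0],"jaw":0}]'
python3 - <<'E'
from workcell import grab_frame
from h import *
delta([.03,0,.085])
f=grab_frame("side");cv2.imwrite("pics/s6.png",cv2.convertScaleAbs(cv2.resize(f["color"][165:285,240:385],None,fx=4.9,fy=4.9,interpolation=2),alpha=1.5))
E
```

```text
time: 7.55
tool_pos: [0.5265, -0.1183, 0.0861]
tool_rot: [0.795, 0.606, -0.0, -0.0]
ft_force: [0.9, -1.3, 0.3]
grip_width: -0.0003
time: 8.05
tool_pos: [0.5345, -0.0895, 0.0861]
tool_rot: [0.795, 0.606, -0.0, -0.0]
ft_force: [0.6, -1.1, 0.1]
grip_width: 0.0
t 8.05 box pos [[-0.0258 -0.0003  0.0861]] F [ 0.6 -1.1  0.1] grip 0.0
dp [ 0.0558 -0.0003  0.0011] rot [-0.0001 -0.0001  0.0007]
```

View pics/s6.png

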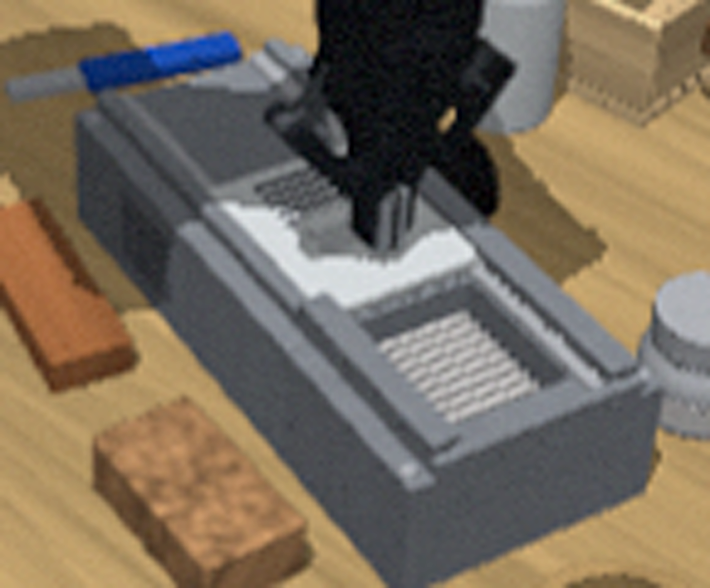

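```bash
python3 -m jog '[{"rotation":[0,0,0],"dp":[0.006,0,0],"jaw":0},{"rotation":[0,0,0],"dp":[0.012,0,0],"jaw":0},{"rotation":[0,0,0],"dp":[0.018,0,0],"jaw":0},{"rotation":[0,0,0],"dp":[0.024,0,0],"jaw":0},{"rotation":[0,0,0],"dp":[0.03,0,0],"jaw":0}]'
python3 -m jog '[{"rotation":[0,0,0],"dp":[0.006,0,0],"jaw":0},{"rotation":[0,0,0],"dp":[0.012,0,0],"jaw":0},{"rotation":[0,0,0],"dp":[0.018,0,0],"jaw":0},{"rotation":[0,0,0],"dp":[0.023,0,0],"jaw":0},{"rotation":[0,0,0],"dp":[0.027,0,0],"jaw":0}]'
python3 -m jog '[{"rotation":[0,0,0],"dp":[0.003,0,0],"jaw":0},{"rotation":[0,0,0],"dp":[0.005,0,0],"jaw":0},{"rotation":[0,0,0],"dp":[0.006,0,0],"jaw":0},{"rotation":[0,0,0],"dp":[0.006,0,0],"jaw":0}]'
python3 -m jog '[{"rotation":[0,0,0],"dp":[-0.004,0,0],"jaw":0},{"rotation":[0,0,0],"dp":[-0.008,0,0],"jaw":0},{"rotation":[0,0,0],"dp":[-0.01,0,-0.02],"jaw":0},{"rotation":[0,0,0],"dp":[-0.01,0,-0.06],"jaw":0},{"rotation":[0,0,0],"dp":[-0.01,0,-0.1],"jaw":0}]'
python3 - <<'E'
from workcell import grab_frame
from h import *
delta([.2,.1,.25])
E
```

```text
time: 8.6
tool_pos: [0.5424, -0.0606, 0.0861]
tool_rot: [0.795, 0.606, -0.0, -0.0]
ft_force: [0.7, -1.2, 0.3]
grip_width: -0.0001
time: 9.1
tool_pos: [0.5495, -0.0346, 0.0861]
tool_rot: [0.795, 0.606, -0.0, -0.0]
ft_force: [0.5, -0.5, -0.3]
grip_width: -0.0001
time: 9.5
tool_pos: [0.551, -0.0292, 0.0861]
tool_rot: [0.795, 0.606, 0.0, -0.0]
ft_force: [-0.0, 0.3, 0.4]
grip_width: 0.0001
time: 10.0
tool_pos: [0.5479, -0.0393, 0.1871]
tool_rot: [0.795, 0.606, -0.0, -0.001]
ft_force: [0.1, -1.1, 0.9]
grip_width: 0.0001
t 10.0 box pos [[0.0261 0.     0.1871]] F [ 0.1 -1.1  0.9] grip 0.0
dp [ 0.1739 -0.1    -0.0628] rot [-0.0016 -0.0001  0.0001]
```

```bash
python3 -m jog '[{"rotation":[0,0,0],"dp":[0.005,-0.005,-0.04],"jaw":0},{"rotation":[0,0,0],"dp":[0.04,-0.025,-0.06],"jaw":0},{"rotation":[0,0,0],"dp":[0.08,-0.05,-0.06],"jaw":0},{"rotation":[0,0,0],"dp":[0.12,-0.075,-0.06],"jaw":0},{"rotation":[0,0,0],"dp":[0.16,-0.1,-0.06],"jaw":0}]'
python3 -m jog '[{"rotation":[0,0,0],"dp":[0.04,-0.01,0],"jaw":0},{"rotation":[0,0,0],"dp":[0.08,-0.02,0],"jaw":0},{"rotation":[0,0,0],"dp":[0.12,-0.03,0],"jaw":0},{"rotation":[0,0,0],"dp":[0.12,-0.03,0],"jaw":0},{"rotation":[0,0,0],"dp":[0.12,-0.03,0],"jaw":0}]'
python3 - <<'E'
from workcell import grab_frame
from h import *
f=grab_frame("side"); cv2.imwrite("pics/s7.png",f["color"])
overlay(f,"pics/s7c.png",(240,165,385,285),4.9,.07)
f=grab_frame("top"); overlay(f,"pics/t7.png",(210,155,370,265),5,.07)
delta(None)
E
```

```text
time: 10.5
tool_pos: [0.4936, 0.143, 0.2464]
tool_rot: [0.796, 0.606, 0.0, 0.0]
ft_force: [0.6, -0.4, -0.5]
grip_width: -0.0003
time: 11.0
tool_pos: [0.497, 0.2657, 0.2458]
tool_rot: [0.795, 0.607, -0.0, -0.0]
ft_force: [0.4, 0.8, -0.9]
grip_width: 0.0004
t 11.1 box pos [[0.3057 0.1295 0.2461]] F [ 0.  -0.3 -0.6] grip -0.0
```

View pics/s7c.png

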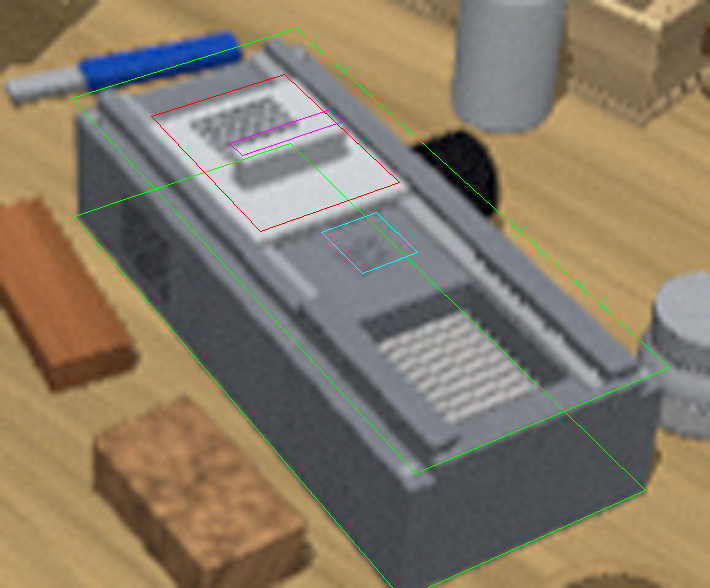

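View pics/t7.png

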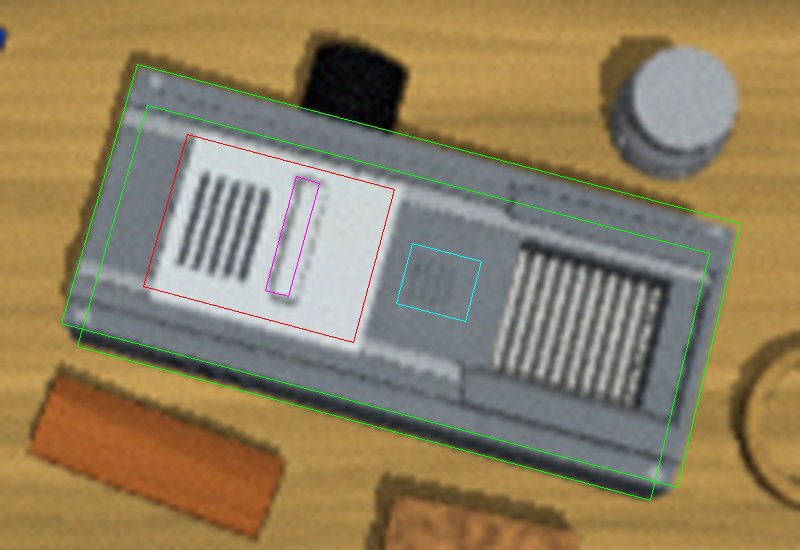

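View pics/s7.png

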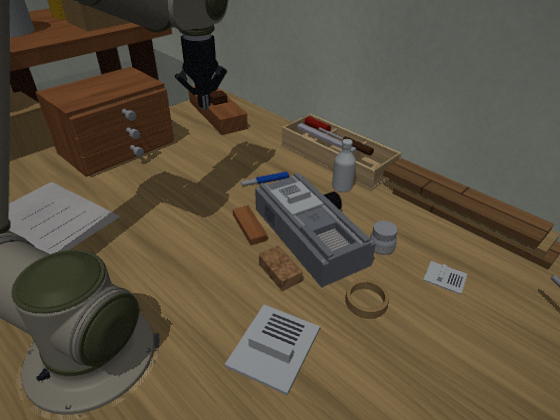

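```bash
python3 -c "
from workcell import ctrl
print(ctrl.job_done())"
```

```text
the job is handed in; nothing more can be done
None
```

The filter box is open. I pressed the snap tab down with the shut fingers, then pushed the cover by its rib over the tab and backed the arm off. The job was handed in at about 11 s of the 38 s allowed.

- **Choice of cover:** the look-alikes were a small plate at top-view pixel (400, 174) and a large one at (355, 323). The one on the box at (328, 217) is the middle-sized one.
- **Tab:** it moved at about 3.5 N, a little under the 4 to 5 N expected. It stopped with the fingertips at z = 0.070 m, where the force rose to 13.5 N. It looks flush in both views.
- **Cover:** it slid on about 2 N and now lies flat between the rails at x ≈ 0.066 m in the box's frame, well short of the end.
- **Opening and bench:** the filter opening is fully uncovered. Everything else I can see is where it was.
- **Accuracy:** my box pose disagreed with the side camera by about 2 mm, and by more at the box's outer corners. This did not affect the result.

No check failed, and handing the job in returned no verdict.

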